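# Roll a bar blank into the V-block on the test bench

## Robot

A 6-joint arm with a two-finger parallel gripper is mounted at the origin on the work surface. World frame = base frame: x ahead of the robot, y to its left, z up, the work surface at z = 0. Lengths are in mm, angles in degrees, forces in N, time in s.
With the tool pointing down it reaches from about 300 to 850 mm from the base axis. Payload 4.2 kg.
Tool frame: the origin (TCP) lies midway between the tips of the shut fingers; the grasp point (between the pads) lies 19 mm behind it (env.tcp_to_grasp is the distance from the TCP to the grasp point, in mm); z points along the fingers, x is the direction in which the jaws open and shut, and the axes are right-handed (so a half turn about z gives the same grasp; the last joint's range is limited). The gripper opens to 91 mm and grips with 3 to 60 N. Pads are 32 mm wide; open, the fingers measure 118 mm over their backs; the gripper's body (76 mm by 178 mm) begins 60 mm behind the grasp point.
Start: joints at [-75.974, 18.312, 89.639, -0, 72.044, -1.146], TCP at [150.489, -554.974, 213.976] pointing down, gripper open.
Joint ranges: [-177.97, 177.97], [-48.28, 115.42], [12.27, 149.76], [-77.06, 257.06], [2.81, 150.46], [-146.56, 146.56]. Speed limits (degrees/s): [147.25, 147.25, 180, 180, 180, 180].

## Interface

Orientations are given as [roll, pitch, yaw] about the fixed x, y, z axes, in that order (R = Rz(yaw) Ry(pitch) Rx(roll)).
In Python, from workcell import env gives the robot as it stands.
- The arm moves only by the tool drive_tool, never from a script. Its argument "motion" is a list of rows, each a list of 2 entries, a list of its own where there are three numbers: the shift along the world's x, y, z in m, then the turn, a rotation vector about the world's x, y, z in rad. In form: [[[dx, dy, dz], [wx, wy, wz]], ...]. A call has exactly 10 rows; each row shifts and turns the commanded pose from where the row before left it; what a row does not reach is not made up. A row lasts 1/12 s, in which the tool goes at most 41.7 mm and 7.16 degrees, less where a joint would pass 70% of its speed; a pose out of reach is approached as far as the arm can. A call is refused whole if a number of a shift passes 0.0417 or a number of a turn 0.125, either way. A call with a gripper value outside its range is refused whole. "claw" is the opening, from 0 (shut) to 1 (fully open), set as the call begins (left out, the last holds). The fingers move at their own pace and stop on an object; "force" is the grip in N (left out, the last holds). Time passes only in rows, so rows that do not move let the fingers close, or fill a call up. It gives the time, the measured TCP pose, the force and the opening at its end, in the units of the state.
- env.state(): the state, without advancing time (a new reading comes with each control period).
- env.grab_frame(name): name is "side" or "top"; returns the picture (420x560x3 uint8, red, green, blue); there is no depth.
- env.camera_params(name): a dict with "fov_y" (degrees; the focal length in pixels is half the picture's height over the tangent of half this angle, whatever the lens; pixels are square), "cx", "cy" (the principal point, pixels), "k1" (the pictures are not rectified: a ray, as slopes to the right and down, at radius r is drawn at 1 + k1 r^2 times it, then the intrinsics apply), "pose" (4x4, takes a point from camera to world coordinates). Camera axes: x right, y down, z forward; pixel columns grow to the right and rows downward; lengths in mm; the calibration is good to about 2 mm. A picture is of the moment at which its call begins. camera_params takes no time and is no camera call.
- env.job_done(): hands the job in, once; it reports no verdict.
The state is a dict: "time_s": time; "qpos": joint angles; "qvel": joint speeds; "effort": joint torques, N m; "ee_pos": TCP position; "ee_rot": TCP orientation; "force": force on the tool from outside, world axes, zero at the start; "torque": the same for the moment, N m; "gripper_width": finger opening in mm.
Only numpy, scipy, OpenCV 4.12 (cv2) and the standard library are available. Lean on these libraries where they do the work, as an engineer would, in place of code of your own. Each camera call takes 0.05 s, during which the arm holds its last target.

## Task

Roll the aluminium round bar lying on the bench up the ramp of the blue V-block and let it settle in the V; it must really roll (half a turn or more), and it is only pushed with the fingers, gently, never gripped, lifted or tipped. In the end it lies at rest, seated in the V, centred lengthwise so that about the same length sticks out at either end. Leave all the other loose things on the bench where they stand.

Things in the scene. Friction and masses are not known exactly. Their poses are not given: they have to be found in the camera images.
- bar: aluminium round bar, 40 mm diameter, 140 mm long, 0.4-0.6 kg, yellow band at each end, black lines along its side, lying on the bench. Origin at its centre; its y is its long axis; x, z turn as it rolls. Starts 170-230 mm before the V, within 0.2 rad of parallel and 20 mm to either side. Rolls easily, stops soon after let go. Pushed on the ramp from behind above its middle it jams; low is better.
- vblock: low blue V-block with steel V faces, fixed, 96 mm long (its y). Origin on the bench below the V's root, mid-length; z up; x level, in the direction the bar must roll; y along the V. Ramp rises at 5 degrees from the bench to the near lip (x -12 mm, 8 mm high); a 30 degree face falls to the root (x 0, 1 mm high); the far face rises at 30 degrees to 16 mm at x 26 mm, a natural stop ending in a 10 mm flat.
- seat (a point): where the bar's centre lies when it is seated and centred in the V: 24 mm above the bench, over the root, mid-length. The bar then sticks out 22 mm at either end; it can be slid along the V by pushing its end face with a few newtons.
- ramp_toe (a point): middle of the ramp's foot, at bench height, 103 mm before the V's root
- lens: bystander: black camera lens barrel, standing, 66 mm diameter, 80 mm high; origin under its centre. Leave alone.
- spare: bystander: a spare bar just like the other (40 mm diameter, 140 mm) standing on end; origin under its centre. Leave alone.
- jar: bystander: whitish jar with orange cap, 56 mm diameter, 75 mm high; origin under its centre. Leave alone.
- post: bystander: steel post 19 mm diameter on a 48 mm round foot, 75 mm high; origin under its centre. Leave alone.
- collar: bystander: red ring collar, lying, 54 mm outside diameter, 16 mm high; origin under its centre. Leave alone.
- driver: bystander: screwdriver with green handle, lying beyond the V-block, 170 mm long along its x axis, which is roughly parallel to the V. Leave alone.

How it is judged (in metres and radians):
On the way:
1. the bar has rolled about half a turn (angle between bar's own z axis and vertical above 2.4 rad), for 0.02 s.
At the end, for the whole second after the job is handed in: The bar lies at rest (under 10 mm/s) in the V: its centre within 4 mm of the V's root line and within 3 mm of the seated height of 24 mm, its axis within 0.05 rad of the V, and its centre within 12 mm of the V-block's middle lengthwise (x of bar in the frame of vblock between -0.004 and 0.004 m and z of bar in the frame of vblock between 0.021 and 0.027 m and y of bar in the frame of vblock between -0.012 and 0.012 m and angle between the y axis of bar and the y axis of vblock, either way round below 0.05 rad and linear speed of bar below 0.01 m/s); the robot touches nothing.
It fails at once if the bar is lifted (its centre more than 40 mm above the bench; rolling over the lip takes it to 28 mm) (height (world z) of bar above 0.04 m).
It fails at once if the bar is gripped or pressed hard (over 30 N from the fingers) (contact force between the fingers and bar above 30 N).
It fails at once if the bar is tipped on end (more than 0.4 rad off level) (angle between bar's own y axis and vertical below 1.17 rad or angle between bar's own y axis and vertical above 1.97 rad).
It fails at once if the bar is knocked about (faster than 0.5 m/s) (linear speed of bar above 0.5 m/s).
It fails at once if a bystander is moved by more than 20 mm (distance of any of lens, spare, jar, post, collar, driver from where it was at the start of the episode above 0.02 m).
It also fails if it takes over 54 s, if anything falls off the work surface, if the arm or the gripper's body presses on something with over 40 N, if the wrist force passes 120 N, or if a joint passes its speed limit or range.

## Working session

There is one attempt and no reset: what is moved stays moved. The work goes in short steps, Python scripts to look and compute and a tool call to move; the robot and the scene stay as the last step left them, time stands still between calls to the robot, and variables do not carry over. Pictures are saved under pics/ and viewed, and the job is handed in when it is done.

Besides the shell and the picture viewer there is one more tool, called after "Request:" as name([rows], argument=value, ...), one row to a line, values as JSON. drive_tool: Moves the arm, as the interface text tells. Its arguments: {"type":"object","properties":{"motion":{"type":"array","items":{"type":"array"}},"claw":{"type":"number"},"force":{"type":"number"}},"required":["motion"]}

```bash
mkdir -p pics; ls
python3 - <<'E'
from workcell import env
import cv2
for n in("top","side"):
    im=env.grab_frame(n); cv2.imwrite(f"pics/{n}0.png",im[:,:,::-1]); p=env.camera_params(n); print(n,p)
print(env.state())
E
```

```text
pics
top {'fov_y': 52.95459297556985, 'cx': 286.74806616863094, 'cy': 213.49283406389216, 'k1': -0.11804162828839335, 'pose': array([[-1.80527830e-02, -9.90941658e-01,  1.33074140e-01,
         4.95127301e+02],
       [-9.99356111e-01,  1.37559328e-02, -3.31381598e-02,
         7.41596813e+01],
       [ 3.10074241e-02, -1.33586691e-01, -9.90551935e-01,
         7.37495729e+02],
       [ 0.00000000e+00,  0.00000000e+00,  0.00000000e+00,
         1.00000000e+00]])}
side {'fov_y': 54.49032254121407, 'cx': 279.59959223927103, 'cy': 199.81345602082544, 'k1': -0.04554945677676946, 'pose': array([[ 8.80453899e-01, -2.76970957e-01,  3.84822064e-01,
         3.00412374e+02],
       [-4.73694918e-01, -4.79022969e-01,  7.39019702e-01,
        -5.36059310e+02],
       [-2.03483863e-02, -8.32961034e-01, -5.52957376e-01,
         5.24342347e+02],
       [ 0.00000000e+00,  0.00000000e+00,  0.00000000e+00,
         1.00000000e+00]])}
{'time_s': 0.1, 'qpos': array([-7.59735278e+01,  1.83479824e+01,  8.97003899e+01, -2.76606758e-04,
        7.20451804e+01, -1.14520545e+00]), 'qvel': array([ 0.04889219, -0.04992837, -0.07427787,  0.04239829,  0.01413437,
        0.03847225]), 'effort': array([ 8.12026392e-04, -4.13331950e+01, -2.32509613e+01,  7.29123456e-02,
        4.21752781e-02, -5.68756093e-05]), 'ee_pos': array([ 150.37724235, -554.50351767,  213.19772621]), 'ee_rot': array([-1.79998393e+02,  9.35392672e-02, -7.48282356e+01]), 'force': array([ 0.04214519, -0.5139793 , -0.41756329]), 'torque': array([ 0.06101957,  0.03984515, -0.01543578]), 'gripper_width': 91.3472650016562}
```

View pics/top0.png

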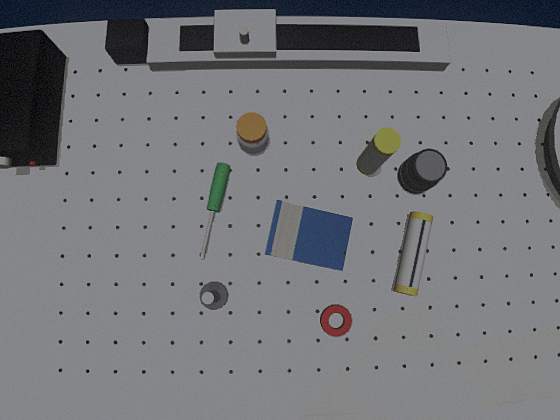

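View pics/side0.png

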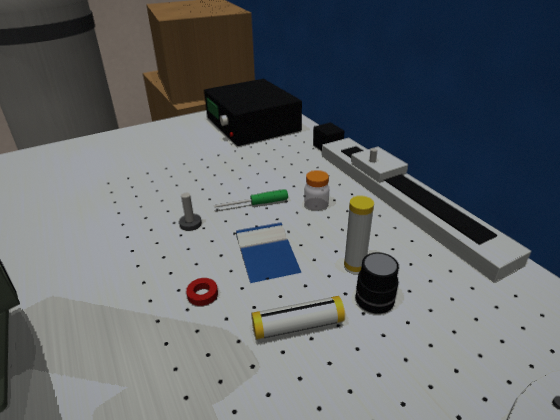

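The top view shows the bar around (414,253), the blue V-block around (310,236) with its steel V at about (285,230), and the lens and spare near the bar's upper end. The bar has to roll to the left in the image, which is world +y.

Run:
```python
import cv2,numpy as np
t=cv2.imread("pics/top0.png"); s=cv2.imread("pics/side0.png")
def crop(im,x0,y0,w,h,k,n):
    c=cv2.resize(im[y0:y0+h,x0:x0+w],None,fx=k,fy=k,interpolation=cv2.INTER_CUBIC)
    c=cv2.convertScaleAbs(c,alpha=1.3,beta=20)
    for x in range((x0+9)//10*10,x0+w,10):
        cv2.line(c,((x-x0)*k,0),((x-x0)*k,6 if x%50 else 16),(0,0,255),1)
        if x%20==0: cv2.putText(c,str(x),((x-x0)*k-10,26),0,.4,(0,0,255),1)
    for y in range((y0+9)//10*10,y0+h,10):
        cv2.line(c,(0,(y-y0)*k),(6,(y-y0)*k),(0,0,255),1)
        if y%20==0: cv2.putText(c,str(y),(8,(y-y0)*k+4),0,.4,(0,0,255),1)
    cv2.imwrite(n,c)
crop(t,255,190,190,120,4,"pics/tc.png")
crop(s,220,215,140,130,4,"pics/sc.png")
```

```text
(no output)
```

View pics/tc.png

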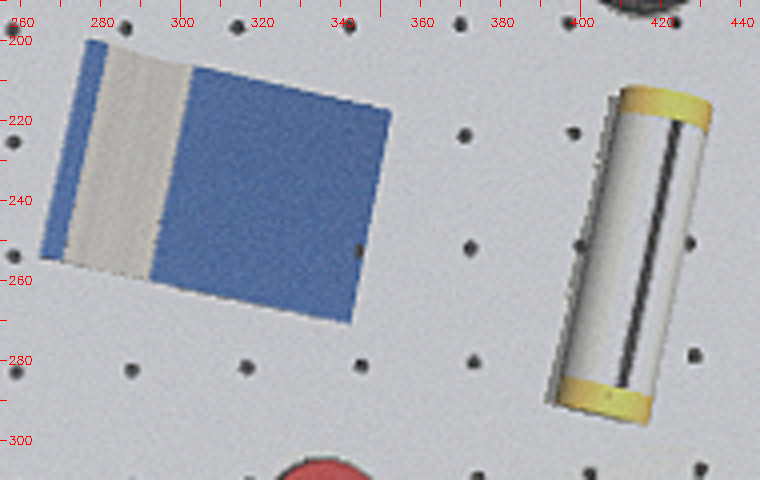

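View pics/sc.png

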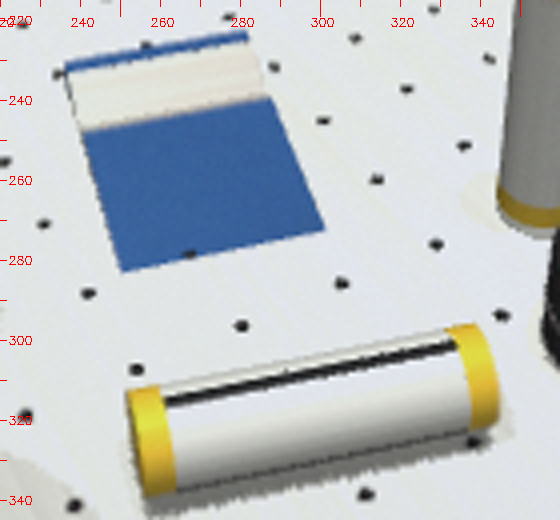

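```bash
cat > h.py <<'E'
import numpy as np,cv2
from scipy.optimize import least_squares
from workcell import env
P={n:env.camera_params(n) for n in("top","side")}
def proj(n,X):
    p=P[n];T=np.linalg.inv(p["pose"]);X=np.atleast_2d(X)@T[:3,:3].T+T[:3,3]
    s=X[:,:2]/X[:,2:];r2=(s**2).sum(1,keepdims=True);s=s*(1+p["k1"]*r2)
    f=210/np.tan(np.radians(p["fov_y"]/2));return s*f+[p["cx"],p["cy"]]
def ray(n,uv):
    p=P[n];f=210/np.tan(np.radians(p["fov_y"]/2))
    K=np.array([[f,0,p["cx"]],[0,f,p["cy"]],[0,0,1.]])
    s=cv2.undistortPoints(np.array(uv,float).reshape(-1,1,2),K,np.array([p["k1"],0,0,0.])).reshape(-1,2)
    d=np.c_[s,np.ones(len(s))]@p["pose"][:3,:3].T
    return p["pose"][:3,3],d/np.linalg.norm(d,axis=1,keepdims=True)
def atz(n,uv,z):
    o,d=ray(n,uv);return o+d*((z-o[2])/d[:,2:])
def tri(a,b):
    o1,d1=ray("top",[a]);o2,d2=ray("side",[b]);A=np.c_[d1[0],-d2[0]]
    t=np.linalg.lstsq(A,o2-o1,rcond=None)[0];q1=o1+t[0]*d1[0];q2=o2+t[1]*d2[0]
    return (q1+q2)/2,np.linalg.norm(q1-q2)
def barfit(obs,x0):
    # obs: dict cam->(list of silhouette side pts, list of end centre pts (front end first))
    def res(v):
        c=np.array([v[0],v[1],v[2]]);u=np.array([np.cos(v[3]),np.sin(v[3]),0])
        r=[]
        for n,(sp,_) in obs.items():
            o,d=ray(n,sp)
            for dd in d:
                m=np.cross(dd,u);r.append(abs(np.dot(c-o,m))/np.linalg.norm(m)-20)
        for n,(_,ep) in obs.items():
            for k,e in enumerate(ep):
                if e is None: continue
                q=proj(n,c+u*(70 if k==0 else -70))[0]; w=proj(n,[c,c+u*10]);t=w[1]-w[0];L=np.linalg.norm(t)
                r.append(((q-e)@t/L)*10/L)
        return r
    return least_squares(res,x0)
E
python3 - <<'E'
from h import *
V=[("toe -x?",(342.5,270.5),(250.5,283)),("toe+",(352.5,217.5),(301,272)),("lip-",(292.5,260),(240.5,248)),("lip+",(303,206.5),(287,239.5)),("far-",(265,254.5),(236,231)),("far+",(277,200),(282,222))]
for a in V: print(a[0],*tri(*a[1:]))
# V-block fit: local pts
loc=np.array([[-103,-48,0],[-103,48,0],[-12,-48,8],[-12,48,8],[36,-48,16],[36,48,16]],float)
def T(v,l):
    c,s=np.cos(v[2]),np.sin(v[2]);return l@np.array([[c,s,0],[-s,c,0],[0,0,1]])+[v[0],v[1],0]
# local y=+48 side: x_local dir ~ world +y => y_local ~ world -x ; so "-x world" corner is +48
loc[:,1]*=-1
f=lambda v:np.r_[(proj("top",T(v,loc))-[a[1] for a in V]).ravel(),(proj("side",T(v,loc))-[a[2] for a in V]).ravel()]
r=least_squares(f,[450,100,1.5]);print(r.x,np.degrees(r.x[2]),np.round(r.fun.reshape(-1,2),1).tolist())
ob={"top":([(433,217),(417.5,295.5),(410.5,212),(394,290)],[(421.5,213.5),(405.5,293.5)]),
"side":([(260,311),(336,297),(262,338.5),(340,322.5)],[None,None])}
b=barfit(ob,[450,-110,20,1.4]);print(b.x,np.degrees(b.x[3]),np.round(b.fun,1))
c,s=np.cos(r.x[2]),np.sin(r.x[2]);d=b.x[:2]-r.x[:2];print("local",d@[c,s],d@[-s,c],"dyaw",b.x[3]+np.pi/2-r.x[2]-np.pi*0)
for n,uv,z in[("lens",(430,162),80),("spare",(386,140),140),("jar",(252,125),75),("post",(208,298),75),("collar",(336,320.5),16)]: print(n,atz("top",[uv],z)[0])
E
```

```text
toe -x? [492.5723783  -46.22546433   0.6386097 ] 0.6207923687335769
toe+ [585.20264869 -67.03970054   1.27793105] 0.07889621096885127
lip- [512.3331873   41.25586755   9.20426813] 0.5827985205791747
lip+ [605.09203044  21.02431869   7.45979389] 0.19538933452983567
far- [522.85717667  88.14490806  15.14389577] 1.6648905577304924
far+ [616.90426677  66.06977977  17.15626898] 2.5327229657917667
[561.71885664  43.03677437   1.3468067 ] 77.16633961265723 [[0.3, 0.1], [0.4, -0.1], [-0.4, -0.1], [0.2, -0.4], [-0.2, -0.5], [-0.6, -0.3], [-0.3, 0.6], [0.5, 0.8], [-0.3, 0.3], [0.5, -0.2], [-0.5, -0.5], [-1.1, 0.3]]
[507.60328945 -40.78726707 405.79556031   1.20236742] 68.89057869984015 [ 10.2  13.1   7.7  15.3  -8.4  -2.6  -8.   -4.   63.8 -64.7]
local -93.75025809444487 34.14459902173721 dyaw 1.4263570507583874
lens [ 665.64774652 -185.13415058   80.        ]
spare [683.9800782  -95.98858257 140.        ]
jar [731.19772197 106.30858277  75.        ]
post [453.72763003 176.43992929  75.        ]
collar [408.25859432 -30.03351284  16.        ]
```

Run:
```python
from h import *
V=np.array([561.7,43.0]);yaw=np.radians(77.17)
ob={"top":([(433,217),(417.5,295.5),(410.5,212),(394,290)],[(421.5,213.5),(405.5,293.5)]),
"side":([(260,311),(336,297),(262,338.5),(340,322.5)],[None,None])}
b=barfit(ob,[510,-155,20,-.2]);print(b.x,np.degrees(b.x[3]),np.round(b.fun,1))
c,s=np.cos(yaw),np.sin(yaw);d=b.x[:2]-V;print("local",d@[c,s],d@[-s,c],"axis angle rel V y",np.degrees(b.x[3])-(77.17-90))
u=np.array([c,s]);y=np.array([-s,c])
for n,q in dict(lens=(660,-187),spare=(684,-96),jar=(731,106),collar=(408,-30),post=(454,176)).items():
    d=np.array(q)-V;print(n,d@u,d@y)
```

```text
[ 5.19154613e+02 -1.69134291e+02  2.02179067e+01 -2.63065219e-01] -15.072526765412483 [-0.6  0.4  0.1 -0.   0.6 -0.7 -0.   0.3 -1.2  1.2]
local -216.28556867018773 -5.623174256347154 axis angle rel V y -2.242526765412485
lens -202.42923513573479 -146.91934781491986
spare -108.37179498541781 -150.11277111438108
jar 99.02169062332966 -151.08340341049237
collar -105.30790155844267 133.65229466551395
post 105.76365786853977 134.54493180445883
```

Request:
drive_tool([
  [[0.0174,0.016,0],[0,0,0.054]],
  [[0.0174,0.016,0],[0,0,0.054]],
  [[0.0174,0.016,0],[0,0,0.054]],
  [[0.0174,0.016,0],[0,0,0.054]],
  [[0.0174,0.016,0],[0,0,0.054]],
  [[0.0174,0.016,0],[0,0,0.054]],
  [[0.0174,0.016,0],[0,0,0.054]],
  [[0.0174,0.016,0],[0,0,0.054]],
  [[0.0174,0.016,0],[0,0,0.054]],
  [[0.0174,0.016,0],[0,0,0.054]],
], claw=1)

```text
time_s: 0.93
ee_pos: [325.0, -393.8, 213.6]
ee_rot: [-180.0, 0.0, -43.7]
force: [0.6, -0.0, -0.1]
gripper_width: 91.3
```

Request:
drive_tool([
  [[0.0174,0.016,0],[0,0,0.054]],
  [[0.0174,0.016,0],[0,0,0.054]],
  [[0.0174,0.016,0],[0,0,0.054]],
  [[0.0174,0.016,0],[0,0,0.054]],
  [[0.0174,0.016,0],[0,0,0.054]],
  [[0.0174,0.016,0],[0,0,0.054]],
  [[0.0174,0.016,0],[0,0,0.054]],
  [[0.0174,0.016,0],[0,0,0.054]],
  [[0.0174,0.016,0],[0,0,0.054]],
  [[0.0174,0.016,0],[0,0,0.054]],
])

```text
time_s: 1.77
ee_pos: [499.0, -233.9, 213.6]
ee_rot: [-180.0, 0.0, -12.8]
force: [0.2, -0.1, -0.9]
gripper_width: 91.4
```

Request:
drive_tool([
  [[0,0,-0.01],[0.0255,-0.0058,0]],
  [[0,0,-0.01],[0.0255,-0.0058,0]],
  [[0,0,-0.01],[0.0255,-0.0058,0]],
  [[0,0,-0.01],[0.0255,-0.0058,0]],
  [[0,0,-0.01],[0.0255,-0.0058,0]],
  [[0,0,-0.01],[0.0255,-0.0058,0]],
  [[0,0,-0.01],[0.0255,-0.0058,0]],
  [[0,0,-0.01],[0.0255,-0.0058,0]],
  [[0,0,-0.01],[0.0255,-0.0058,0]],
  [[0,0,-0.01],[0.0255,-0.0058,0]],
])

```text
time_s: 2.6
ee_pos: [498.2, -234.9, 113.2]
ee_rot: [-164.9, 0.1, -12.9]
force: [-0.7, -0.2, 0.0]
gripper_width: 91.3
```

Request:
drive_tool([
  [[0,0,-0.0105],[0,0,0]],
  [[0,0,-0.0105],[0,0,0]],
  [[0,0,-0.0105],[0,0,0]],
  [[0,0,-0.0105],[0,0,0]],
  [[0,0,-0.0105],[0,0,0]],
  [[0,0,-0.0105],[0,0,0]],
  [[0,0,-0.0105],[0,0,0]],
  [[0,0,-0.0105],[0,0,0]],
  [[0,0,-0.0105],[0,0,0]],
  [[0,0,-0.01],[0,0,0]],
])

```text
time_s: 3.43
ee_pos: [498.5, -234.9, 8.4]
ee_rot: [-165.0, 0.0, -12.9]
force: [0.4, -0.5, -1.1]
gripper_width: 91.2
```

Run:
```python
from h import *
t=env.grab_frame("top")[:,:,::-1];s=env.grab_frame("side")[:,:,::-1]
cv2.imwrite("pics/p1.png",cv2.resize(np.vstack([t[100:350,200:],s[150:400,150:510]]) ,None,fx=1.2,fy=1.2))
print(env.state()["ee_pos"],env.state()["force"])
```

```text
[ 497.43643886 -234.28004951    7.62604894] [-0.306135    0.40053529  0.41629102]
```

View pics/p1.png

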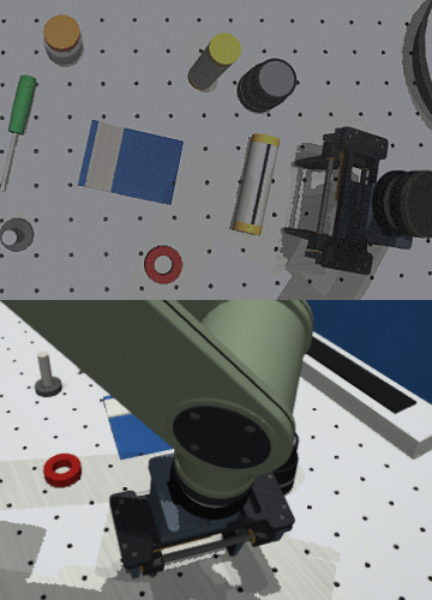

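Request:
drive_tool([
  [[0.0011,0.0049,0],[0,0,0]],
  [[0.0011,0.0049,0],[0,0,0]],
  [[0.0011,0.0049,0],[0,0,0]],
  [[0.0011,0.0049,0],[0,0,0]],
  [[0.0006,0.0028,0],[0,0,0]],
  [[0.0006,0.0028,0],[0,0,0]],
  [[0.0006,0.0028,0],[0,0,0]],
  [[0.0006,0.0028,0],[0,0,0]],
  [[0.0006,0.0028,0],[0,0,0]],
  [[0.0006,0.0028,0],[0,0,0]],
])

```text
time_s: 4.37
ee_pos: [506.7, -198.5, 9.5]
ee_rot: [-165.0, 0.0, -13.0]
force: [-1.2, -1.3, 1.0]
gripper_width: 91.2
```

Request:
drive_tool([
  [[0.0007,0.0029,0],[0,0,0]],
  [[0.0007,0.0029,0],[0,0,0]],
  [[0.0007,0.0029,0],[0,0,0]],
  [[0.0007,0.0029,0],[0,0,0]],
  [[0.0007,0.0029,0],[0,0,0]],
  [[0.0007,0.0029,0],[0,0,0]],
  [[0.0007,0.0029,0],[0,0,0]],
  [[0.0007,0.0029,0],[0,0,0]],
  [[0.0007,0.0029,0],[0,0,0]],
  [[0.0007,0.0029,0],[0,0,0]],
])

```text
time_s: 5.2
ee_pos: [513.6, -169.3, 9.5]
ee_rot: [-165.0, 0.0, -12.9]
force: [0.6, -1.1, -0.1]
gripper_width: 91.1
```

Run:
```python
from h import *
t=env.grab_frame("top")[:,:,::-1]
cv2.imwrite("pics/p2.png",cv2.resize(t[150:320,250:450],None,fx=3,fy=3))
print(env.state()["ee_pos"],env.state()["force"])
```

```text
[ 513.52828165 -168.74594358    9.49610535] [ 0.22067245  0.526665   -0.21065159]
```

View pics/p2.png

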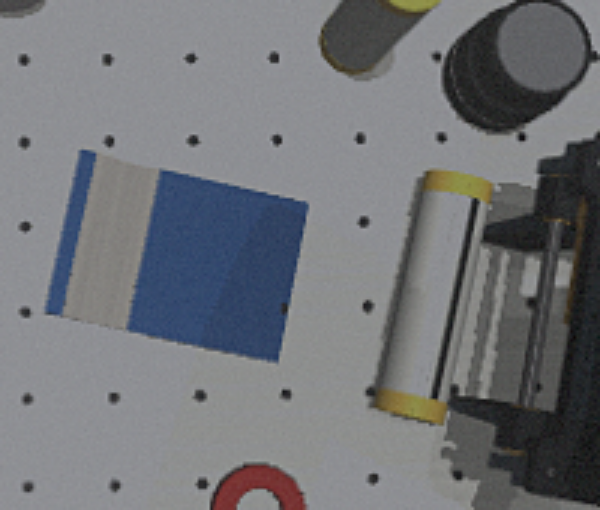

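Request:
drive_tool([
  [[0.0009,0.0039,0],[0,0,0]],
  [[0.0009,0.0039,0],[0,0,0]],
  [[0.0009,0.0039,0],[0,0,0]],
  [[0.0009,0.0039,0],[0,0,0]],
  [[0.0009,0.0039,0],[0,0,0]],
  [[0.0009,0.0039,0],[0,0,0]],
  [[0.0009,0.0039,0],[0,0,0]],
  [[0.0009,0.0039,0],[0,0,0]],
  [[0.0009,0.0039,0],[0,0,0]],
  [[0.0009,0.0039,0],[0,0,0]],
])

```text
time_s: 6.08
ee_pos: [522.6, -130.2, 9.5]
ee_rot: [-165.0, 0.0, -12.9]
force: [-0.6, -1.0, 0.9]
gripper_width: 91.1
```

```bash
cat > pic.py <<'E'
from h import *
import sys
t=env.grab_frame("top")[:,:,::-1]
x0,y0,k=260,195,4
c=cv2.resize(t[y0:y0+120,x0:x0+180],None,fx=k,fy=k,interpolation=cv2.INTER_CUBIC)
c=cv2.convertScaleAbs(c,alpha=1.5,beta=20)
for x in range(x0,x0+180,10):
    cv2.line(c,((x-x0)*k,0),((x-x0)*k,6),(0,0,255),1)
    if x%20==0: cv2.putText(c,str(x),((x-x0)*k-10,20),0,.4,(0,0,255),1)
for y in range(200,y0+120,10):
    cv2.line(c,(0,(y-y0)*k),(6,(y-y0)*k),(0,0,255),1)
    if y%20==0: cv2.putText(c,str(y),(8,(y-y0)*k+4),0,.4,(0,0,255),1)
cv2.imwrite(f"pics/{sys.argv[1]}.png",c)
s=env.state();d=s["ee_pos"][:2]-[561.7,43];print("tool local",d@[.2221,.975],d@[-.975,.2221],s["ee_pos"][2],s["force"])
E
python3 pic.py p3
```

```text
tool local -176.89777925321104 -0.15681191632797684 9.520035059381323 [0.07213557 0.14591669 0.0683126 ]
```

View pics/p3.png

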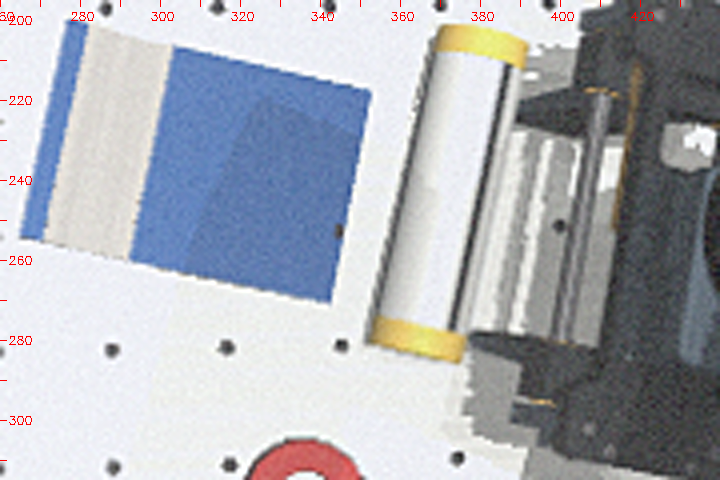

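```bash
cat > bar.py <<'E'
from h import *
import sys
a=np.array(eval(sys.argv[1]),float)  # lt, rt, lb, rb ; z
z=float(sys.argv[2])
c=(a[0]+a[1])/2;d=(a[2]+a[3])/2
def res(v):
    C=np.array([v[0],v[1],z]);u=np.array([np.cos(v[2]),np.sin(v[2]),0]);o,dd=ray("top",a);r=[]
    for k in dd:
        m=np.cross(k,u);r.append(abs((C-o)@m)/np.linalg.norm(m)-20)
    for e,sg in((c,70),(d,-70)):
        q=proj("top",C+sg*u)[0];r.append((q-e)@[.2,-.98]*1.75)
    return r
q=np.r_[atz("top",[(c+d)/2],z)[0][:2],-.24]
r=least_squares(res,q);v=r.x;e=v[:2]-[561.7,43];print("bar local",e@[.2221,.975],e@[-.975,.2221],"dyaw",np.degrees(v[2])+12.83,np.round(r.fun,1))
E
python3 bar.py "[(370,201),(392,205.5),(351.5,280.5),(375,286)]" 20
```

```text
bar local -140.96028193127168 -8.384909899104162 dyaw -2.1962317438181227 [-0.6 -0.6  0.3  0.3 -1.1  1.1]
```

Request:
drive_tool([
  [[0.0009,0.0039,0],[0,0,0.009]],
  [[0.0009,0.0039,0],[0,0,0.009]],
  [[0.0009,0.0039,0],[0,0,0.009]],
  [[0.0009,0.0039,0],[0,0,0.009]],
  [[0.0009,0.0039,0],[0,0,0.009]],
  [[0.0009,0.0039,0],[0,0,0.009]],
  [[0.0009,0.0039,0],[0,0,0.009]],
  [[0.0009,0.0039,0],[0,0,0.009]],
  [[0.0009,0.0039,0],[0,0,0]],
  [[0.0009,0.0039,0],[0,0,0]],
])

```text
time_s: 6.97
ee_pos: [531.8, -91.6, 9.5]
ee_rot: [-165.1, -0.0, -8.8]
force: [-0.1, -2.8, 1.4]
gripper_width: 91.2
```

```bash
python3 pic.py p4
```

```text
tool local -137.09405007367397 -0.4810847874694457 9.573494011528066 [-0.29251456  0.51193269 -0.54484613]
```

View pics/p4.png

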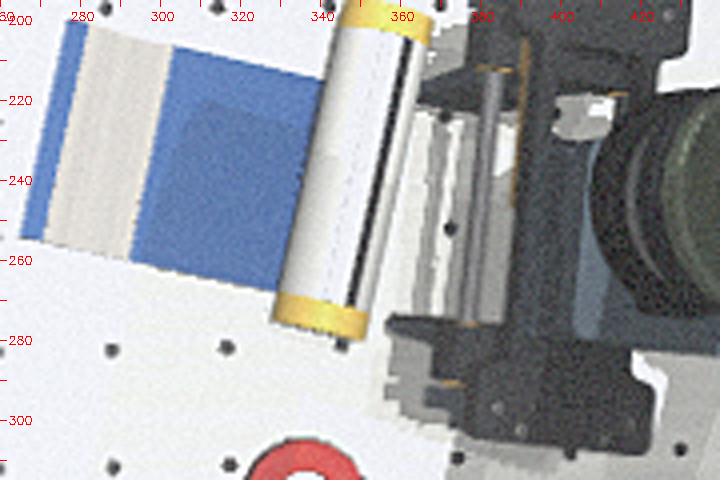

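```bash
python3 bar.py "[(347,194.5),(369,199.5),(328.5,274),(351,280)]" 21
```

```text
bar local -99.11995134841287 -10.601116000157226 dyaw -2.1089135156852006 [-0.5 -0.5 -0.4 -0.4 -1.   0.9]
```

Request:
drive_tool([
  [[0.0014,0.0038,0.0003],[0,0,-0.011]],
  [[0.0014,0.0038,0.0003],[0,0,-0.011]],
  [[0.0014,0.0038,0.0003],[0,0,-0.011]],
  [[0.0014,0.0038,0.0003],[0,0,-0.011]],
  [[0.0014,0.0038,0.0003],[0,0,-0.011]],
  [[0.0014,0.0038,0.0004],[0,0,-0.011]],
  [[0.0014,0.0038,0.0004],[0,0,-0.011]],
  [[0.0014,0.0038,0.0004],[0,0,-0.011]],
  [[0.0014,0.0038,0.0004],[0,0,-0.011]],
  [[0.0014,0.0038,0.0004],[0,0,-0.011]],
])

```text
time_s: 7.85
ee_pos: [545.5, -53.1, 13.0]
ee_rot: [-165.0, 0.0, -15.2]
force: [0.3, -3.1, 0.6]
gripper_width: 91.3
```

```bash
sed -i 's/x0,y0,k=260,195,4/x0,y0,k=240,180,4/' pic.py; python3 pic.py p5
```

```text
tool local -96.56829528135145 -5.590941129037129 13.117515825832552 [-0.36586556  0.3289016  -0.52619733]
```

View pics/p5.png

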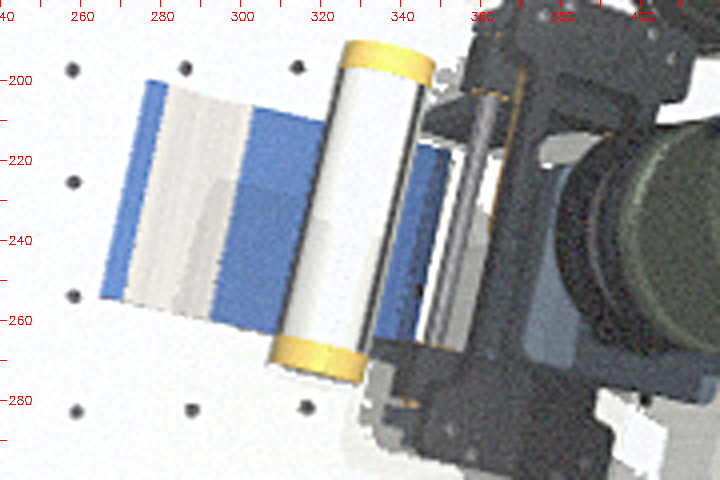

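```bash
python3 bar.py "[(326,190),(348.5,196),(307,270),(331,276)]" 24
```

```text
bar local -62.3662153344944 -9.657966054677383 dyaw -1.7313829622704748 [ 0.   0.1  0.8  0.8 -0.5  0.5]
```

Request:
drive_tool([
  [[0.0011,0.0039,0.0003],[0,0,0]],
  [[0.0011,0.0039,0.0003],[0,0,0]],
  [[0.0011,0.0039,0.0003],[0,0,0]],
  [[0.0011,0.0039,0.0003],[0,0,0]],
  [[0.0011,0.0039,0.0004],[0,0,0]],
  [[0.0011,0.0039,0.0004],[0,0,0]],
  [[0.0011,0.0039,0.0004],[0,0,0]],
  [[0.0011,0.0039,0.0004],[0,0,0]],
  [[0.0007,0.0029,0.0003],[0,0,0]],
  [[0.0007,0.0029,0.0003],[0,0,0]],
])

```text
time_s: 8.73
ee_pos: [555.8, -16.2, 16.4]
ee_rot: [-165.0, 0.0, -15.1]
force: [-0.6, -2.3, 1.6]
gripper_width: 91.2
```

```bash
python3 pic.py p6
```

```text
tool local -58.52967393626755 -7.324079679517587 16.478941236648243 [-0.1987155   0.0036859  -0.73727064]
```

View pics/p6.png

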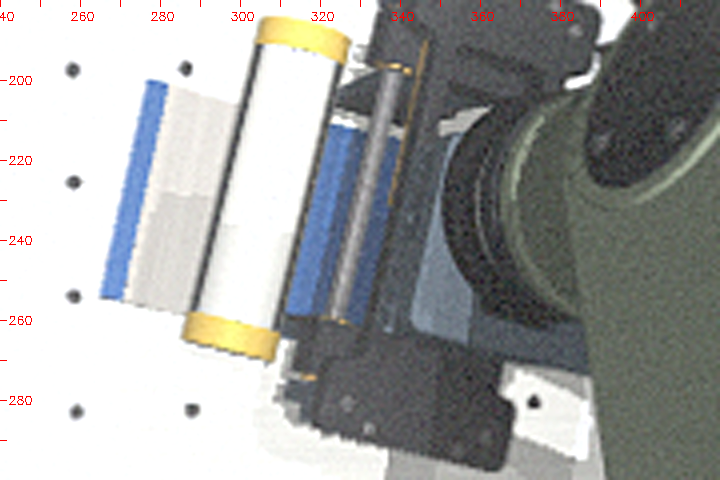

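Request:
drive_tool([
  [[0.0005,0.002,0.0002],[0,0,0.004]],
  [[0.0005,0.002,0.0002],[0,0,0.004]],
  [[0.0005,0.002,0.0002],[0,0,0.004]],
  [[0.0005,0.002,0.0002],[0,0,0.004]],
  [[0.0005,0.002,0.0001],[0,0,0.004]],
  [[0.0005,0.002,0],[0,0,0.004]],
  [[0.0005,0.002,0],[0,0,0.004]],
  [[0.0005,0.002,0],[0,0,0.004]],
  [[0,0,0],[0,0,0]],
  [[0,0,0],[0,0,0]],
])

```text
time_s: 9.62
ee_pos: [559.6, -0.2, 17.2]
ee_rot: [-165.0, 0.1, -13.3]
force: [-0.1, 0.3, 0.3]
gripper_width: 91.0
```

```bash
python3 pic.py p7
```

```text
tool local -42.77524135774392 -7.608082017151236 17.192436826056475 [ 0.18651499  0.25434994 -0.12664761]
```

View pics/p7.png

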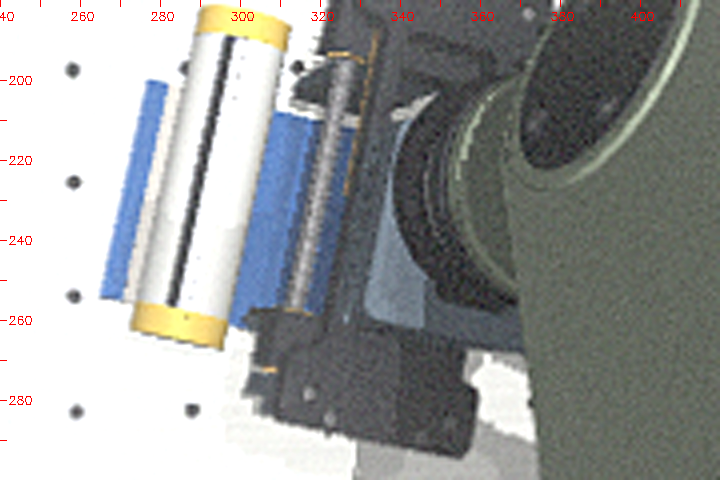

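```bash
python3 bar.py "[(290,181),(312.5,186),(272.5,262),(296,267)]" 24
```

```text
bar local -0.09574258699081944 -12.239311757867682 dyaw -0.09070023409686989 [-0.1 -0.1  0.2  0.2 -1.1  1.1]
```

Bar has dropped into the V: x −0.1, y −12 mm, parallel to the V. It still has to slide about 12 mm along it, so I'm backing off, lifting and shutting the fingers.

Request:
drive_tool([
  [[-0.001,-0.005,0],[0,0,0]],
  [[-0.001,-0.005,0.01],[0,0,0]],
  [[0,0,0.014],[0,0,0]],
  [[0,0,0.014],[0,0,0]],
  [[0,0,0.014],[-0.032,0.0073,0]],
  [[0,0,0.014],[-0.032,0.0073,0]],
  [[0,0,0.014],[-0.032,0.0073,0]],
  [[0,0,0.014],[-0.032,0.0073,0]],
  [[0,0,0.014],[-0.032,0.0073,0]],
  [[0,0,0.014],[-0.032,0.0073,0]],
])

```text
time_s: 10.5
ee_pos: [557.6, -11.4, 141.0]
ee_rot: [-176.4, -0.1, -13.4]
force: [-0.5, 1.1, -0.4]
gripper_width: 91.2
```

Request:
drive_tool([
  [[0.0122,0.0026,0],[-0.032,0.0073,0]],
  [[0.0122,0.0026,0],[-0.032,0.0073,0]],
  [[0.0122,0.0026,0],[0,0,0]],
  [[0.0122,0.0026,0],[0,0,0]],
  [[0.0122,0.0026,0],[0,0,0]],
  [[0.0122,0.0026,0],[0,0,0]],
  [[0.0122,0.0026,0],[0,0,0]],
  [[0.0122,0.0026,0],[0,0,0]],
  [[0.0122,0.0026,0],[0,0,0]],
  [[0.0122,0.0026,0],[0,0,0]],
], claw=0)

```text
time_s: 11.33
ee_pos: [680.1, 14.7, 140.1]
ee_rot: [179.9, -0.1, -13.3]
force: [-0.1, -0.1, -0.1]
gripper_width: 27.6
```

```bash
python3 pic.py p8; python3 -c "
from workcell import env;s=env.state();print(s['ee_rot'],s['ee_pos'],s['gripper_width'])"
```

```text
tool local -0.2529413245761131 -124.02998313521485 139.8958991294801 [2.40618305 0.53851485 0.40535973]
[179.99340589  -0.27359321 -13.33354716] [682.57868703  15.20502799 139.89589913] 23.140830933839744
```

View pics/p8.png

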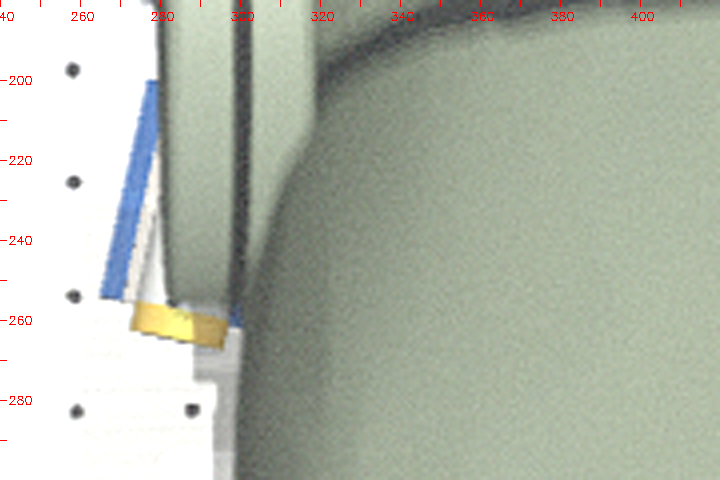

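Request:
drive_tool([
  [[0,0,-0.0124],[0,0,0]],
  [[0,0,-0.0124],[0,0,0]],
  [[0,0,-0.0124],[0,0,0]],
  [[0,0,-0.0124],[0,0,0]],
  [[0,0,-0.0124],[0,0,0]],
  [[0,0,-0.0124],[0,0,0]],
  [[0,0,-0.0124],[0,0,0]],
  [[0,0,-0.0124],[0,0,0]],
  [[0,0,-0.0124],[0,0,0]],
  [[0,0,-0.0124],[0,0,0]],
])

```text
time_s: 12.22
ee_pos: [679.6, 15.4, 14.1]
ee_rot: [179.9, -0.1, -13.3]
force: [-0.1, 0.5, 0.7]
gripper_width: 0.4
```

Run:
```python
from h import *
s=env.grab_frame("side")[:,:,::-1]
cv2.imwrite("pics/s9.png",cv2.resize(s[150:330,200:420],None,fx=3,fy=3))
s=env.state();print(s["ee_pos"],s["force"],s["gripper_width"])
```

```text
[677.82657405  15.37809827  11.30393292] [-1.57865229 -0.56971925 -2.0360896 ] 0.38336730007168635
```

View pics/s9.png

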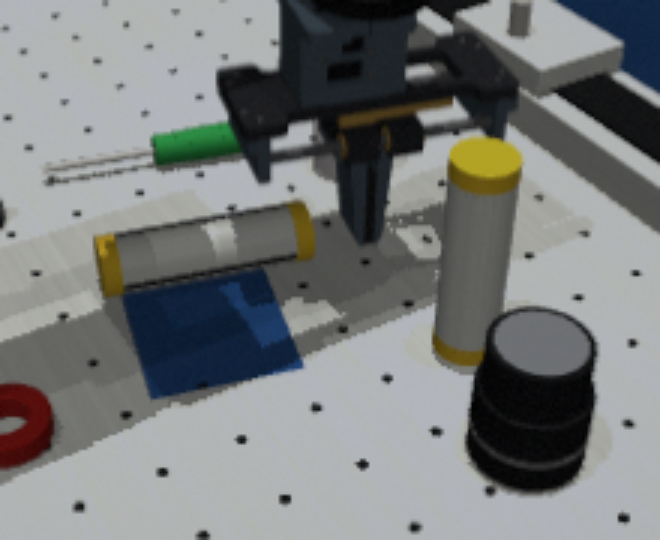

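Request:
drive_tool([
  [[-0.0039,0.0009,0],[0,0,0]],
  [[-0.0039,0.0009,0],[0,0,0]],
  [[-0.0039,0.0009,0],[0,0,0]],
  [[-0.0039,0.0009,0],[0,0,0]],
  [[-0.002,0.0004,0],[0,0,0]],
  [[-0.002,0.0004,0],[0,0,0]],
  [[-0.0015,0.0003,0],[0,0,0]],
  [[-0.0015,0.0003,0],[0,0,0]],
  [[-0.0015,0.0003,0],[0,0,0]],
  [[-0.0015,0.0003,0],[0,0,0]],
])

```text
time_s: 13.1
ee_pos: [654.0, 21.0, 15.3]
ee_rot: [179.9, -0.1, -13.3]
force: [0.6, 1.1, 0.1]
gripper_width: 0.5
```

Request:
drive_tool([
  [[-0.0012,0.0003,0],[0,0,0]],
  [[-0.0012,0.0003,0],[0,0,0]],
  [[-0.0012,0.0003,0],[0,0,0]],
  [[-0.0012,0.0003,0],[0,0,0]],
  [[-0.0012,0.0003,0],[0,0,0]],
  [[0,0,0],[0,0,0]],
  [[0,0,0],[0,0,0]],
  [[0,0,0],[0,0,0]],
  [[0,0,0],[0,0,0]],
  [[0,0,0],[0,0,0]],
])

```text
time_s: 13.93
ee_pos: [648.3, 22.5, 15.4]
ee_rot: [179.9, -0.1, -13.3]
force: [3.5, 0.1, -1.1]
gripper_width: 0.5
```

```bash
cat > sp.py <<'E'
from h import *
import sys
t=env.grab_frame("top")[:,:,::-1]
s=env.grab_frame("side")[:,:,::-1]
a=cv2.resize(s[190:270,215:345],None,fx=5,fy=5,interpolation=cv2.INTER_CUBIC);b=cv2.resize(t[240:280,255:320],None,fx=10,fy=10,interpolation=cv2.INTER_CUBIC)[:190]
for v in range(260,320,10): cv2.putText(b,str(v),((v-255)*10,10),0,.4,(0,0,255),1)
b=cv2.resize(t[250:275,255:320],None,fx=10,fy=10,interpolation=cv2.INTER_CUBIC)[:190]
im=np.vstack([a,b]);im=cv2.convertScaleAbs(im,alpha=1.4,beta=10);cv2.imwrite(f"pics/{sys.argv[1]}.png",im)
s=env.state();d=s["ee_pos"][:2]-[561.7,43];print("tool local",d@[.2221,.975],d@[-.975,.2221],s["ee_pos"][2],s["force"])
E
python3 sp.py q1
```

```text
tool local -0.7769467554053252 -89.00281398709161 15.377318492489508 [ 3.127891   -0.70813375 -0.10105919]
```

View pics/q1.png

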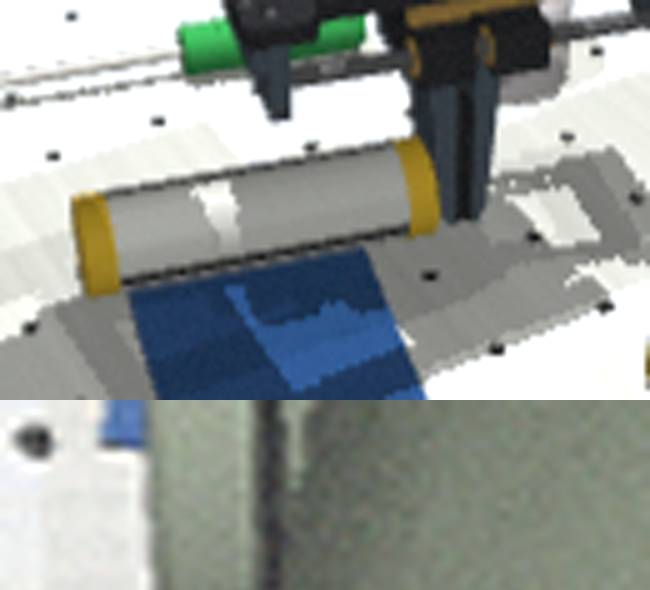

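```bash
cat > ov.py <<'E'
from h import *
import sys
obs=np.array(eval(sys.argv[1]),float)/5+[215,190]  # left-top, left-bottom, right-bottom corners
u=np.array([.2221,.975,0]);y=np.array([-.975,.2221,0]);V=np.array([561.7,43,0])
cam=P["side"]["pose"][:3,3]
def corners(ly):
    c=V+ly*y+[0,0,24];d=cam-c;d-=d@y*y;D=np.linalg.norm(d);d/=D;n=np.cross(d,y);a=np.arccos(20/D)
    q=[c+20*(np.cos(a)*d+s*np.sin(a)*n)+e*70*y for e in(1,-1) for s in(1,-1)]
    p=proj("side",q);l=p[:2][np.argsort(p[:2,1])];r=p[2:][np.argsort(p[2:,1])];return np.vstack([l,r])
for ly in(-15,-12,-8,-4,0,4): print(ly,np.round((corners(ly)-[215,190])*5,0).tolist())
E
python3 ov.py "[(74,195),(93,296),(435,235)]"
```

```text
-15 [[91.0, 194.0], [109.0, 295.0], [433.0, 132.0], [451.0, 229.0]]
-12 [[83.0, 195.0], [101.0, 296.0], [425.0, 133.0], [444.0, 231.0]]
-8 [[73.0, 197.0], [91.0, 298.0], [416.0, 135.0], [435.0, 233.0]]
-4 [[63.0, 199.0], [81.0, 300.0], [407.0, 137.0], [425.0, 234.0]]
0 [[53.0, 200.0], [70.0, 302.0], [397.0, 138.0], [416.0, 236.0]]
4 [[42.0, 202.0], [60.0, 304.0], [388.0, 140.0], [406.0, 238.0]]
```

Request:
drive_tool([
  [[-0.0012,0.0003,0],[0,0,0]],
  [[-0.0012,0.0003,0],[0,0,0]],
  [[-0.0012,0.0003,0],[0,0,0]],
  [[-0.0012,0.0003,0],[0,0,0]],
  [[-0.0012,0.0003,0],[0,0,0]],
  [[-0.0012,0.0003,0],[0,0,0]],
  [[-0.0006,0.0001,0],[0,0,0]],
  [[0,0,0],[0,0,0]],
  [[0,0,0],[0,0,0]],
  [[0,0,0],[0,0,0]],
])

```text
time_s: 14.87
ee_pos: [640.1, 24.4, 15.3]
ee_rot: [179.9, -0.1, -13.3]
force: [3.0, 0.1, 0.6]
gripper_width: 0.5
```

```bash
python3 sp.py q2
```

```text
tool local -0.6518817734412765 -80.5535374848538 15.26514827187769 [ 2.28284074 -0.61643209  0.3760703 ]
```

View pics/q2.png

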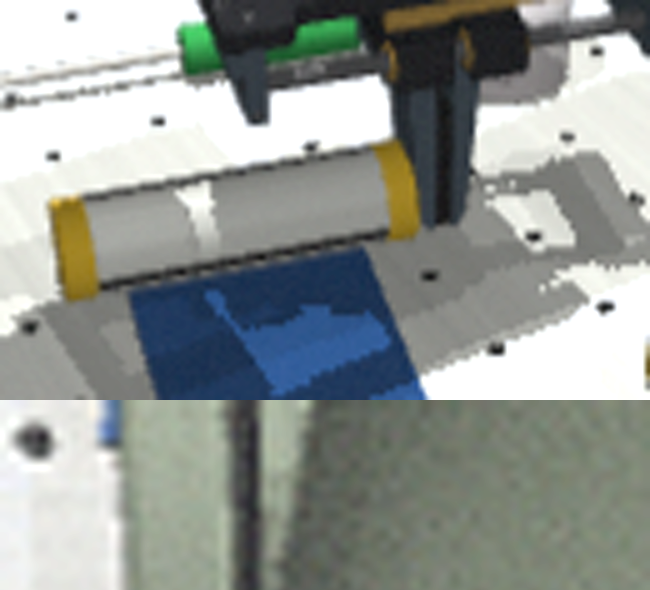

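Request:
drive_tool([
  [[0.002,-0.0004,0],[0,0,0]],
  [[0.004,-0.0009,0],[0,0,0]],
  [[0.006,-0.0014,0],[0,0,0]],
  [[0.006,-0.0014,0],[0,0,0]],
  [[0.006,-0.0014,0],[0,0,0]],
  [[0.002,0,0.012],[0,0,0]],
  [[0,0,0.02],[0,0,0]],
  [[0,0,0.025],[0,0,0]],
  [[0,0,0.025],[0,0,0]],
  [[0,0,0.025],[0,0,0]],
])

```text
time_s: 15.8
ee_pos: [666.4, 18.8, 123.1]
ee_rot: [179.9, -0.0, -13.3]
force: [0.0, 0.4, 0.1]
gripper_width: 0.5
```

Request:
drive_tool([
  [[0,0,0.025],[0,0,0]],
  [[0,0,0.025],[0,0,0]],
  [[0,0,0.025],[0,0,0]],
  [[0,0,0.025],[0,0,0]],
  [[-0.01,-0.03,0],[0,0,0]],
  [[-0.01,-0.038,0],[0,0,0]],
  [[-0.01,-0.038,0],[0,0,0]],
  [[-0.01,-0.038,0],[0,0,0]],
  [[-0.01,-0.038,0],[0,0,0]],
  [[-0.01,-0.038,0],[0,0,0]],
])

```text
time_s: 16.63
ee_pos: [605.8, -202.8, 222.4]
ee_rot: [179.9, -0.1, -13.3]
force: [0.0, 0.5, -0.5]
gripper_width: 0.3
```

Request:
drive_tool([
  [[-0.01,-0.038,0],[0,0,0]],
  [[-0.01,-0.038,0],[0,0,0]],
  [[-0.01,-0.038,0],[0,0,0]],
  [[0,0,0],[0,0,0]],
  [[0,0,0],[0,0,0]],
  [[0,0,0],[0,0,0]],
  [[0,0,0],[0,0,0]],
  [[0,0,0],[0,0,0]],
  [[0,0,0],[0,0,0]],
  [[0,0,0],[0,0,0]],
])

```text
time_s: 17.47
ee_pos: [576.7, -314.0, 222.4]
ee_rot: [179.9, -0.1, -13.2]
force: [-0.5, 0.4, -0.7]
gripper_width: 0.5
```

```bash
python3 pic.py r1
python3 - <<'E'
from h import *
cv2.imwrite("pics/r2.png",env.grab_frame("top")[:,:,::-1])
cv2.imwrite("pics/r3.png",env.grab_frame("side")[:,:,::-1])
E
```

```text
tool local -344.9835693537743 -93.89270825071404 222.4021272519203 [-0.00495455 -0.21662969 -0.01169318]
```

View pics/r1.png

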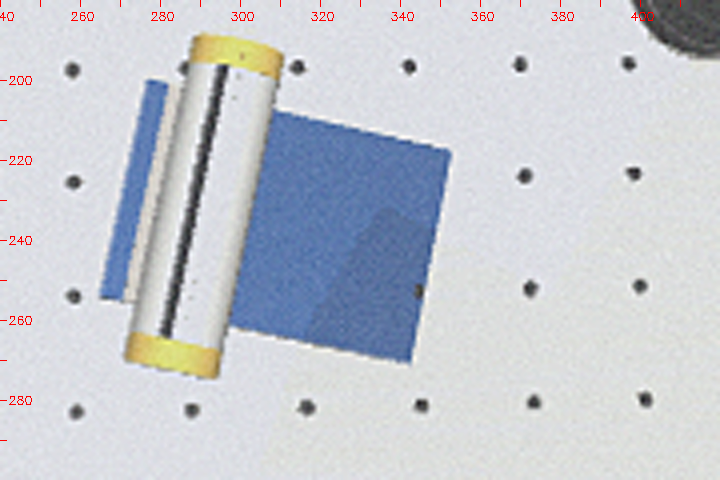

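View pics/r2.png

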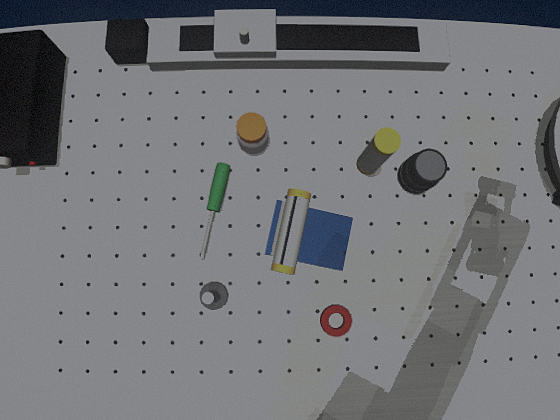

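View pics/r3.png

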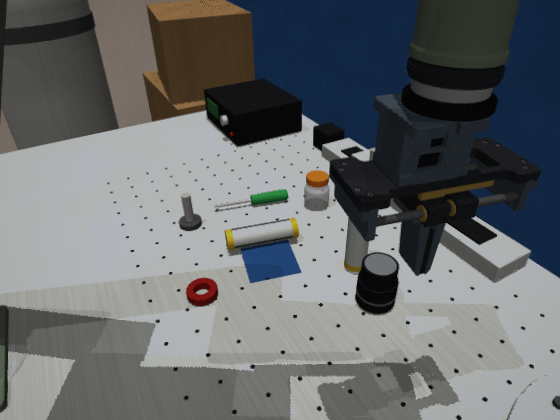

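```bash
python3 bar.py "[(288.5,189),(310.5,193.5),(271,269.5),(294.5,274.5)]" 24
python3 - <<'E'
import cv2,numpy as np
for a,b in(("top0","r2"),):
    d=cv2.absdiff(cv2.imread(f"pics/{a}.png"),cv2.imread(f"pics/{b}.png")).max(2)
    for n,(x,y) in dict(lens=(421,171),spare=(380,150),jar=(252,132),post=(213,295),collar=(336,320),driver=(215,200)).items(): print(n,d[y-20:y+20,x-20:x+20].mean())
E
```

```text
bar local -0.03282866714212327 1.126497981954774 dyaw 0.04525780889526132 [-0.7 -0.7  0.2  0.2 -0.5  0.5]
lens 5.521875
spare 4.183125
jar 4.07
post 3.8325
collar 6.84875
driver 3.804375
```

```bash
python3 -c "
from workcell import env
print(env.state()['time_s']);print(env.job_done())"
```

```text
17.6167
the job is handed in; nothing more can be done
None
```

The bar is seated in the V and centred, and I handed the job in at 17.6 s of the 54 s allowed. No verdict was given.

**What I did:** I rolled the bar about 216 mm, roughly 1.7 turns. The open fingers pushed it low from behind, with the tool tilted 15 degrees, up the ramp and over the lip. I then backed off, shut the fingers and slid the bar about 13 mm along the V by pushing its far end face with about 3 N. The arm is now clear of everything.

**Last checks, measured from the final pictures:**

| Check | Measured | Allowed |
|---|---|---|
| Across the V, from the root line | 0.0 mm | within 4 mm |
| Along the V, from the middle | +1 mm (top view; side view gave about +0.5 mm before I backed off) | within 12 mm |
| Angle to the V | under 0.1 degrees | under 0.05 rad (2.9 degrees) |

- **Height:** I assumed the seated height of 24 mm in that fit instead of measuring it separately. The side view's outline agrees with it.
- **Bystanders:** comparing the first and last top pictures shows none of them moved.
- **Forces:** the tool force readings at the ends of the moves stayed below about 4 N.

**What did not go as planned:** turning the tool by 4 degrees did not straighten the bar. It kept its skew of about 2 degrees up the ramp and landed 12 mm off centre, which the end push corrected.

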